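Lock the capsule sample carousel with its fork pin

TASK

Turn the capsule sample carousel by its black post, over its clicks, until the eye of its yellow lug is lined up between the two ears of the blue locking fork. Then take the long red-headed pin from the white rack and pass it straight down through the upper ear, the eye and the lower ear until its collar sits flush on the fork, and let go. Leave the short black-headed pin in the rack, and do not push or tip the amber jar, the white bottle, the scoop or the clear tub.

Things in the scene. Friction and masses are not known exactly. Their poses are not given: they have to be found in the camera images.
- carousel (a joint): Angle (rad) of the round aluminium carousel about its upright axis, growing anticlockwise from above. It clicks into a rest every 20 degrees (0.349 rad). At rest 0 the lug's eye lies on the fork's hole axis. It starts at a rest 3 to 7 clicks clockwise of that (negative). Stops at -2.70 and 0.45. Let go within about half a click, it draws itself into the nearest rest.
- stand_axis (a point): Point on the carousel's axis at the height of the disc's top (disc 220 mm across, top 67 mm above the table). Axes are those of the fixed stand: z up, -y points level to the fork. Stand: dark foot 190 mm across with a strip 70 mm wide out to the fork. Four lidded tubs stand fixed on the disc, 44 mm across, tops 92 mm above the table, 72 mm from the axis, 85 and 138 degrees either side of the post.
- post (a point): Grip point of the upright round black post on the disc, by which the carousel is turned: 22 mm diameter, from the disc (67 mm) to 142 mm above the table; this point is on the post's axis, 120 mm above the table and 85 mm from the carousel's axis, opposite the lug. Getting out of a click takes about 5 N here. Axes turn with the disc.
- lug_eye (a point): Centre of the eye (20 mm through-hole) at the top face of the yellow lug that sticks out of the disc: lug 40 mm wide, 12 mm thick, its top 67 mm above the table, its end 173 mm from the axis; eye 150 mm from the axis. Axes turn with the disc.
- fork_hole (a point): Centre of the upper ear's hole at its top face, 82 mm above the table, 150 mm from the carousel's axis. Fixed blue fork: two level ears 56 x 60 mm, 20 mm holes on one upright axis, upper ear 74 to 82 and lower ear 40 to 48 mm above the table, joined by an upright web (35 to 47 mm from the hole axis, away from the carousel, 82 mm high). Axes: z up, +y to the carousel's axis.
- long_pin_grip (a point): Centre of the long loose pin's red head (26 mm across, 44 mm high; 0.22 kg). Steel collar below it, 34 mm across, 6 mm thick, underside 28 mm below this point; then the 16 mm shank, 62 mm, foot tapered, its end 90 mm below this point. z up along the pin. Starts upright in either hole of the rack, collar on the rack. Seated in the fork, this point is 28 mm above the upper ear.
- short_pin_grip (a point): Centre of the black head of the short loose pin, same head and collar, but shank only 28 mm; stands in the other hole of the rack and must stay there.
- rack_top (a point): Centre of the top of the fixed white pin rack, a block 56 mm (its x) by 150 mm (its y), 70 mm high, with two upright 21 mm through-holes at y = -45 and +45 mm, in which the pins stand. z up.
- bottle_mid (a point): Amber jar with white lid, 60 mm across, 115 mm high, loose, standing beside the fork; point on its axis half-way up. Not to be disturbed.
- flask_mid (a point): White bottle with green cap, 50 mm across, 120 mm high, loose, standing beside the rack on the robot's side; point on its axis half-way up. Not to be disturbed.
- scoop_mid (a point): Steel capsule scoop with black handle, loose, lying on the table beyond the rack: 80 x 55 mm pan, 28 mm high, towards its +x, round handle 85 mm long and 18 mm thick towards its -x; point where pan meets handle, 14 mm above the table. Not to be disturbed.
- tub_mid (a point): Open clear tub full of capsules, 110 mm (x) by 200 mm (y), 85 mm high, 1.8 kg, at the far side of the table; point at its centre half-way up. Not to be disturbed.

How it is judged (in metres and radians):
On the way:
1. the lug's eye rests lined up between the fork's ears (value of joint carousel between -0.05 and 0.05 rad), for 0.3 s.
At the end, for the whole second after the job is handed in: Carousel within 0.05 rad of the lined-up rest; long pin down through upper ear, eye and lower ear: head centre within 5 mm of the hole axis (x and y) and 22 to 31 mm above the upper ear (28 is seated), upright within 0.12 rad, released; short pin within 12 mm of its start (all of step 1 and x of long_pin_grip in the frame of fork_hole between -0.005 and 0.005 m and y of long_pin_grip in the frame of fork_hole between -0.005 and 0.005 m and z of long_pin_grip in the frame of fork_hole between 0.022 and 0.031 m and angle between long_pin_grip's own z axis and vertical below 0.12 rad and distance of short_pin_grip from where it was at the start of the episode below 0.012 m); the robot touches nothing.
It fails at once if the amber jar is pushed more than 25 mm or tipped (distance of bottle_mid from where it was at the start of the episode above 0.025 m or angle between bottle_mid's own z axis and vertical above 0.35 rad).
It fails at once if the white bottle is pushed more than 25 mm or tipped (distance of flask_mid from where it was at the start of the episode above 0.025 m or angle between flask_mid's own z axis and vertical above 0.35 rad).
It fails at once if the scoop is pushed more than 25 mm or tipped (distance of scoop_mid from where it was at the start of the episode above 0.025 m or angle between scoop_mid's own z axis and vertical above 0.35 rad).
It fails at once if the clear tub is pushed more than 25 mm or tipped (distance of tub_mid from where it was at the start of the episode above 0.025 m or angle between tub_mid's own z axis and vertical above 0.35 rad).
It fails at once if the short pin is pulled out of its hole (distance of short_pin_grip from where it was at the start of the episode above 0.025 m).
It also fails if it takes over 64 s, if anything falls off the work surface, if the arm or the gripper's body presses on something with over 40 N, if the wrist force passes 120 N, or if a joint passes its speed limit or range.

ROBOT

A 6-joint arm with a two-finger parallel gripper is mounted at the origin on the work surface. World frame = base frame: x ahead of the robot, y to its left, z up, the work surface at z = 0. Lengths are in m, angles in degrees, forces in N, time in s.
With the tool pointing down it reaches from about 0.35 to 0.875 m from the base axis. Payload 4.2 kg.
Tool frame: the origin (TCP) lies midway between the tips of the shut fingers; the grasp point (between the pads) lies 19 mm behind it; z points along the fingers, y is the line along which they close (so a half turn about z gives the same grasp; the last joint's range is limited). The gripper opens to 87 mm and grips with 3 to 60 N. Pads are 19 mm wide; open, the fingers measure 117 mm over their backs; the gripper's body (75 mm by 190 mm) begins 51 mm behind the grasp point.
Start: joints at [-56.173, 22.042, 0.453, 0, -68.411, -14.817], TCP at [0.204, -0.591, 0.223] pointing down, gripper open.
Joint ranges: [-179.83, 179.83], [-69.29, 118.12], [-61.27, 80.66], [-181.25, 117.63], [-171.15, -9.14], [-177.46, 177.46]. Speed limits (degrees/s): [159.86, 159.86, 180, 180, 180, 180].

INTERFACE

Orientations are given as a 3x3 rotation matrix whose columns are the frame's x, y, z axes.
In Python, from station import sense, capture, finish_job, silhouettes, landmark_of gives the robot as it stands.
- The arm moves only by the tool step_arm, never from a script. Its arguments are lists of equal length, an entry for each row: "linear": the shift along the tool's x, y, z in mm, a list of three; "delta_rot": the turn, a rotation vector about the tool's x, y, z in rad, a list of three; "grip": the finger opening in mm, from 0 to 87. A call has 1 to 10 rows; each row shifts and turns the commanded pose from where the row before left it, along the tool's axes as they then stand; what a row does not reach is not made up. A row lasts 1/8 s, in which the tool goes at most 62.5 mm and 10.7 degrees, less where a joint would pass 70% of its speed; a pose out of reach is approached as far as the arm can. A call with a gripper value outside its range is refused whole. The fingers move at their own pace and stop on an object; the grip force is fixed at half the most. Time passes only in rows, so rows that do not move let the fingers close. It gives the time, the measured TCP pose, the force, the opening and the grip force at its end, in the units of the state.
- sense(): the state, without advancing time (a new reading comes with each control period).
- capture(name): name is "scene" or "top" or "wrist"; returns a dict with "img" (384x512x3 uint8, red, green, blue), "fx", "fy", "cx", "cy" (pixels), "world_to_cam" (4x4, takes a point from world to camera coordinates); the wrist camera has in their place "mount" (4x4, takes a point from camera to tool coordinates, whose origin is the TCP and whose axes are the flange's). Camera axes: x right, y up, looking along -z (the intrinsics and any distortion apply to the point x, -y, -z); pixel columns grow to the right and rows downward; lengths in m; the calibration is good to about 2 mm. A picture is of the moment at which its call begins: read the wrist's pose just before it. There is no depth.
- finish_job(): hands the job in; it is judged then, once.
Trained networks look in the newest picture that a camera, given by its name, has taken for a name from the list of things; names that differ only in an ending like _2 or _b are one class to them, and where a whole thing is asked for, a point or a joint stands for the part that bears it (a point fixed in the world has none). Each returns a list of dicts, best first, with "score" (0 to 1); they miss things now and then, are a little off and sometimes report something else, mostly with a low value. They report only what shows in the picture. A call takes as long as a camera call.
- silhouettes(camera, label): "mask" (384x512 bool, what is visible of it) and "point" ([column, row] in pixels, amid what is visible of it).
- landmark_of(camera, label): "point" ([column, row] in pixels: a listed point, or the origin of a listed thing).
The state is a dict: "time_s": time; "joints": joint angles; "joint_velocities": joint speeds; "effort": joint torques, N m; "tcp_pos": TCP position; "ee_rot": TCP orientation; "wrist_force": force on the tool from outside, world axes, zero at the start; "moment": the same for the moment, N m; "gripper_width": opening from 0.0 (shut) to 1.0 (fully open); "gripper_force": force on a finger pad.
Only numpy, scipy, OpenCV 4.12 (cv2) and the standard library are available. Lean on these libraries where they do the work, as an engineer would, in place of code of your own. Each camera call takes 0.05 s, during which the arm holds its last target. There are 200 camera calls.

## Working session

There is one attempt and no reset: what is moved stays moved. The work goes in short steps, Python scripts to look and compute and a tool call to move; the robot and the scene stay as the last step left them, time stands still between calls to the robot, and variables do not carry over. Pictures are saved under pics/ and viewed, at most 10 in all, crops included, and the job is handed in when it is done.

Besides the shell and the picture viewer there is one more tool, called after "Emit:" as name(argument=value, ...), one argument or row to a line, values as JSON. step_arm: Moves the arm, as the interface text tells. Its arguments: {"type":"object","properties":{"linear":{"type":"array"},"delta_rot":{"type":"array"},"grip":{"type":"array"}},"required":["linear","delta_rot","grip"]}

```bash
ls; mkdir -p pics
cat > h.py <<'E'
import numpy as np, cv2
from station import *
def cams():
    return {c:capture(c) for c in ("scene","top")}
def ray(c,px,T=None):
    W=np.array(c["world_to_cam"]) if "world_to_cam" in c else np.linalg.inv(T@np.array(c["mount"]))
    d=np.array([(px[0]-c["cx"])/c["fx"],-(px[1]-c["cy"])/c["fy"],-1.])
    R=W[:3,:3];o=-R.T@W[:3,3];return o,R.T@d
def atz(c,px,z,T=None):
    o,d=ray(c,px,T);return o+d*(z-o[2])/d[2]
def toolT(s):
    T=np.eye(4);T[:3,:3]=s["ee_rot"];T[:3,3]=s["tcp_pos"];return T
E
python3 - <<'E'
from h import *
s=sense();print(s["tcp_pos"],np.round(s["ee_rot"],3).tolist(),s["gripper_width"],s["time_s"])
C=cams()
Z=dict(stand_axis=.067,post=.12,lug_eye=.067,fork_hole=.082,long_pin_grip=.098,short_pin_grip=.098,rack_top=.07,bottle_mid=.0575,flask_mid=.06,scoop_mid=.014,tub_mid=.0425)
print({k:v for k,v in C["top"].items() if k!="img"}.keys())
for n,c in C.items():
    for l,z in Z.items():
        for r in landmark_of(n,l)[:2]: print(n,l,round(r["score"],2),np.round(r["point"]),np.round(atz(c,r["point"],z),4))
cv2.imwrite("pics/a.png",np.vstack([cv2.resize(C[k]["img"],(400,300)) for k in C])[:,:,::-1])
E
```

```text
pics
[ 0.2034093  -0.59031283  0.22149047] [[-0.946, -0.326, -0.001], [-0.326, 0.946, 0.002], [0.0, 0.002, -1.0]] 0.9982799253163321 0.0
dict_keys(['fx', 'fy', 'cx', 'cy', 'world_to_cam'])
scene stand_axis 0.8 [290. 166.] [0.5136 0.2537 0.067 ]
scene post 0.59 [298. 164.] [0.5786 0.1958 0.12  ]
scene lug_eye 0.85 [276. 148.] [0.3964 0.3329 0.067 ]
scene fork_hole 0.85 [255. 177.] [0.4865 0.1107 0.082 ]
scene long_pin_grip 0.62 [164. 247.] [ 0.5458 -0.2843  0.098 ]
scene short_pin_grip 0.68 [198. 229.] [ 0.559  -0.1895  0.098 ]
scene rack_top 0.57 [183. 251.] [ 0.5636 -0.2467  0.07  ]
scene bottle_mid 0.8 [297. 201.] [0.6385 0.1072 0.0575]
scene flask_mid 0.63 [177. 227.] [ 0.4687 -0.1818  0.06  ]
scene scoop_mid 0.72 [205. 295.] [ 0.6588 -0.2764  0.014 ]
scene tub_mid 0.67 [330. 238.] [0.7888 0.0369 0.0425]
scene tub_mid 0.23 [257. 176.] [0.4432 0.1715 0.0425]
top stand_axis 0.76 [132. 220.] [0.511  0.2572 0.067 ]
top stand_axis 0.56 [232. 108.] [0.7742 0.038  0.067 ]
top post 0.9 [154. 188.] [0.5802 0.1992 0.12  ]
top lug_eye 0.68 [ 92. 278.] [0.3832 0.3399 0.067 ]
top fork_hole 0.94 [202. 231.] [0.4894 0.0988 0.082 ]
top long_pin_grip 0.79 [371. 216.] [ 0.5307 -0.2713  0.098 ]
top long_pin_grip 0.18 [336. 197.] [ 0.5695 -0.1937  0.098 ]
top short_pin_grip 0.46 [333. 200.] [ 0.563  -0.1871  0.098 ]
top rack_top 0.86 [352. 208.] [ 0.5471 -0.2379  0.07  ]
top bottle_mid 0.7 [204. 171.] [0.6263 0.0991 0.0575]
top scoop_mid 0.65 [362. 166.] [ 0.6533 -0.2787  0.014 ]
top scoop_mid 0.62 [154. 186.] [0.595  0.2225 0.014 ]
top tub_mid 0.98 [232. 109.] [0.7786 0.0392 0.0425]
```

View pics/a.png

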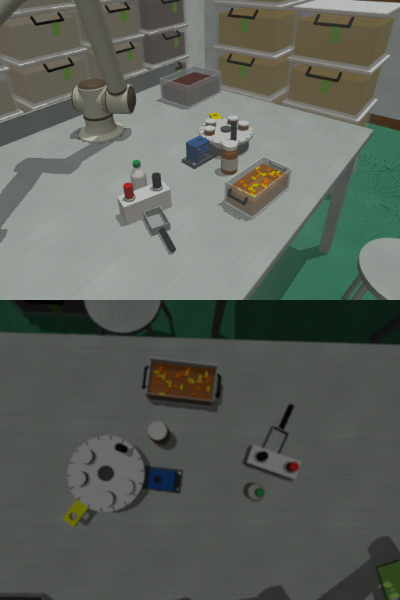

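The top view shows the post (~154,188), the yellow lug at lower left (~92,278), the blue fork (~202,231), the red pin (~373,213) and the black pin (~336,199). The lug is about 6 clicks clockwise of the fork.

```bash
cat >> h.py <<'E'
def plan(p,yaw,n,s=None,yaw0=None):
    """rows to target TCP p, tool-y heading yaw (deg), pointing down; p,yaw may be function of t in 0..1"""
    from scipy.spatial.transform import Rotation as R
    s=s or sense();T=toolT(s);P=T[:3,3].copy();M=T[:3,:3]
    y0=np.degrees(np.arctan2(M[1,1],M[0,1])) if yaw0 is None else yaw0
    f=p if callable(p) else (lambda t,a=P.copy():a+(np.array(p)-a)*t)
    g=yaw if callable(yaw) else (lambda t:y0+(((yaw-y0)+180)%360-180)*t)
    L=[];D=[]
    for i in range(1,n+1):
        t=i/n;a=np.radians(g(t));y=np.array([np.cos(a),np.sin(a),0]);z=np.array([0,0,-1.]);x=np.cross(y,z)
        N=np.stack([x,y,z],1)
        l=np.round(M.T@(f(t)-P)*1000,1);r=np.round(R.from_matrix(M.T@N).as_rotvec(),3)
        P=P+M@l/1000;M=M@R.from_rotvec(r).as_matrix();L.append(l.tolist());D.append(r.tolist())
    print(L);print(D);return L,D
E
python3 - <<'E'
from h import *
plan([.56,.17,.26],52,16)
E
```

```text
[[-36.6, 37.7, -2.3], [-34.1, 39.9, -2.4], [-31.6, 41.9, -2.3], [-28.9, 43.9, -2.4], [-26.1, 45.5, -2.3], [-23.3, 47.1, -2.3], [-20.3, 48.4, -2.4], [-17.3, 49.6, -2.3], [-14.1, 50.6, -2.4], [-10.9, 51.4, -2.3], [-7.7, 51.9, -2.3], [-4.5, 52.3, -2.4], [-1.3, 52.5, -2.3], [2.0, 52.5, -2.4], [5.3, 52.3, -2.3], [8.6, 51.8, -2.3]]
[[-0.0, -0.0, 0.062], [-0.0, -0.0, 0.062], [-0.0, -0.0, 0.063], [-0.0, -0.0, 0.062], [-0.0, -0.0, 0.062], [-0.0, -0.0, 0.062], [-0.0, -0.0, 0.062], [-0.0, -0.0, 0.063], [-0.0, -0.0, 0.062], [-0.0, -0.0, 0.062], [-0.0, -0.0, 0.062], [-0.0, -0.0, 0.062], [-0.0, -0.0, 0.062], [-0.0, -0.0, 0.063], [-0.0, -0.0, 0.062], [-0.0, -0.0, 0.062]]
```

Emit:
step_arm(
  linear=[
    [-36, 38, -3],
    [-34, 40, -3],
    [-32, 42, -3],
    [-29, 44, -3],
    [-26, 45, -3],
    [-23, 47, -3],
    [-20, 48, -3],
    [-17, 50, -2],
  ],
  delta_rot=[
    [0, 0, 0.062],
    [0, 0, 0.062],
    [0, 0, 0.062],
    [0, 0, 0.062],
    [0, 0, 0.062],
    [0, 0, 0.062],
    [0, 0, 0.062],
    [0, 0, 0.062],
  ],
  grip=[87, 87, 87, 87, 87, 87, 87, 87],
)

```text
time_s: 2.2
tcp_pos: [0.381, -0.209, 0.2461]
ee_rot: [[-0.986, 0.165, 0.001], [0.165, 0.986, -0.0], [-0.001, -0.0, -1.0]]
wrist_force: [1.1, 0.5, -0.1]
gripper_width: 0.997
gripper_force: 0.0
```

Emit:
step_arm(
  linear=[
    [-14, 50, -2],
    [-11, 51, -2],
    [-8, 52, -2],
    [-4, 52, -2],
    [-1, 52, -2],
    [2, 52, -2],
    [5, 52, -2],
    [8, 52, -2],
    [0, 0, 0],
  ],
  delta_rot=[
    [0, 0, 0.062],
    [0, 0, 0.062],
    [0, 0, 0.062],
    [0, 0, 0.062],
    [0, 0, 0.062],
    [0, 0, 0.062],
    [0, 0, 0.062],
    [0, 0, 0.062],
    [0, 0, 0],
  ],
  grip=[87, 87, 87, 87, 87, 87, 87, 87, 87],
)

```text
time_s: 3.32
tcp_pos: [0.5582, 0.1708, 0.2606]
ee_rot: [[-0.792, 0.611, -0.0], [0.611, 0.792, -0.0], [0.0, -0.0, -1.0]]
wrist_force: [0.0, 0.6, -0.4]
gripper_width: 1.0
gripper_force: 0.0
```

```bash
cat > look.py <<'E'
from h import *
import sys
s=sense();T=toolT(s);c=capture("wrist")
print(s["time_s"],np.round(s["tcp_pos"],4),np.round(np.degrees(np.arctan2(T[1,1],T[0,1])),1),np.round(s["joints"],1),np.round(s["wrist_force"],1),s["gripper_width"])
Z=dict(stand_axis=.067,post=.12,lug_eye=.067,fork_hole=.082,long_pin_grip=.098,short_pin_grip=.098,rack_top=.07,bottle_mid=.0575,flask_mid=.06)
for l in sys.argv[2:]:
    l,_,z=l.partition("=")
    for r in landmark_of("wrist",l)[:2]: print(l,round(r["score"],2),np.round(r["point"]),np.round(atz(c,r["point"],float(z or Z[l]),T),4))
cv2.imwrite("pics/%s.png"%sys.argv[1],c["img"][:,:,::-1])
E
python3 look.py w1 stand_axis post lug_eye fork_hole bottle_mid
```

```text
3.325 [0.5582 0.1708 0.2606] 52.4 [  32.9   16.7   -2.    -0.   -71.4 -160.5] [ 0.   0.6 -0.4] 1.0001080862247433
stand_axis 0.83 [283. 106.] [0.5101 0.2522 0.067 ]
post 0.62 [286. 182.] [0.5777 0.2002 0.12  ]
fork_hole 0.65 [178. 172.] [0.4928 0.097  0.082 ]
fork_hole 0.6 [282. 106.] [0.5085 0.2495 0.082 ]
bottle_mid 0.67 [246. 239.] [0.6281 0.0994 0.0575]
```

View pics/w1.png

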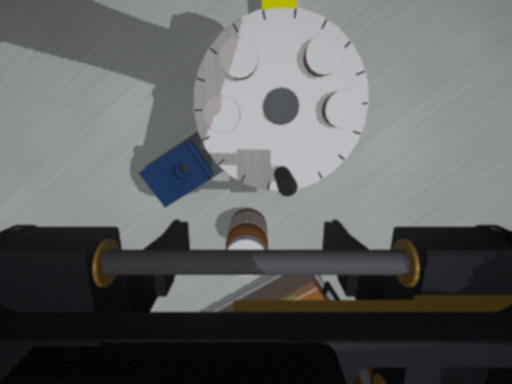

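Run:
```python
from h import *
plan([.579,.199,.104],52,4)
c=np.array([.511,.2515,.104]);r=.086
s=sense();s=dict(s);s["tcp_pos"]=[.579,.199,.104]
f=lambda t:c+r*np.array([np.cos(np.radians(-37.7+121*t)),np.sin(np.radians(-37.7+121*t)),0])
plan(f,lambda t:52.3+121*t,20,s)
```

```text
[[0.6, 9.7, 39.5], [0.5, 9.7, 39.5], [0.6, 9.8, 39.5], [0.6, 9.7, 39.5]]
[[0.0, 0.0, 0.001], [0.0, 0.0, 0.0], [0.0, 0.0, 0.001], [0.0, 0.0, 0.0]]
[[0.4, 9.0, 0.0], [0.5, 9.1, 0.0], [0.5, 9.0, 0.0], [0.5, 9.1, 0.0], [0.4, 9.1, 0.0], [0.5, 9.0, 0.0], [0.5, 9.1, 0.0], [0.5, 9.1, 0.0], [0.4, 9.0, 0.0], [0.5, 9.1, 0.0], [0.5, 9.1, 0.0], [0.5, 9.0, 0.0], [0.5, 9.1, 0.0], [0.4, 9.0, 0.0], [0.5, 9.1, 0.0], [0.5, 9.1, 0.0], [0.5, 9.0, 0.0], [0.4, 9.1, 0.0], [0.5, 9.1, 0.0], [0.5, 9.0, 0.0]]
[[0.0, 0.0, -0.109], [0.0, 0.0, -0.105], [0.0, 0.0, -0.106], [0.0, 0.0, -0.106], [0.0, 0.0, -0.105], [0.0, 0.0, -0.106], [0.0, 0.0, -0.105], [0.0, 0.0, -0.106], [0.0, 0.0, -0.106], [0.0, 0.0, -0.105], [0.0, 0.0, -0.106], [0.0, 0.0, -0.105], [-0.0, 0.0, -0.106], [-0.0, 0.0, -0.106], [-0.0, 0.0, -0.105], [-0.0, 0.0, -0.106], [-0.0, 0.0, -0.105], [-0.0, 0.0, -0.106], [-0.0, 0.0, -0.105], [-0.0, 0.0, -0.106]]
```

Emit:
step_arm(
  linear=[
    [1, 19, 20],
    [1, 20, 20],
    [0, 0, 40],
    [0, 0, 40],
    [0, 0, 37],
    [0, 0, 0],
    [0, 0, 0],
    [0, 0, 0],
  ],
  delta_rot=[
    [0, 0, 0],
    [0, 0, 0],
    [0, 0, 0],
    [0, 0, 0],
    [0, 0, 0],
    [0, 0, 0],
    [0, 0, 0],
    [0, 0, 0],
  ],
  grip=[87, 87, 87, 87, 87, 28, 28, 28],
)

```text
time_s: 4.62
tcp_pos: [0.5807, 0.2005, 0.1069]
ee_rot: [[-0.79, 0.613, 0.004], [0.613, 0.79, 0.002], [-0.002, 0.004, -1.0]]
wrist_force: [-0.7, 0.4, 0.4]
gripper_width: 0.744
gripper_force: 0.0
```

Emit:
step_arm(
  linear=[
    [0.5, 9, 0],
    [0.5, 9, 0],
    [0.5, 9, 0],
    [0.5, 9, 0],
  ],
  delta_rot=[
    [0, 0, -0.106],
    [0, 0, -0.106],
    [0, 0, -0.106],
    [0, 0, -0.106],
  ],
  grip=[28, 28, 28, 28],
)

```text
time_s: 5.12
tcp_pos: [0.5954, 0.2321, 0.1063]
ee_rot: [[-0.973, 0.231, 0.001], [0.231, 0.973, 0.0], [-0.001, 0.0, -1.0]]
wrist_force: [-1.6, -9.6, 1.9]
gripper_width: 0.349
gripper_force: 3.7
```

```bash
python3 look.py w2 stand_axis post; python3 -c "
from h import *
c=capture('top')
for l,z in (('post',.12),('lug_eye',.067)):
    for r in landmark_of('top',l)[:1]: print(l,r['score'],atz(c,r['point'],z))"
```

```text
5.125 [0.5954 0.2321 0.1063] 76.7 [  35.8   28.9   -6.2    0.   -54.9 -139.2] [-1.6 -9.6  1.9] 0.34866489865946954
stand_axis 0.73 [248.  93.] [0.5067 0.2488 0.067 ]
post 0.73 [244. 240.] [0.5909 0.2271 0.12  ]
lug_eye 0.98 [0.35808894 0.28424596 0.067     ]
```

View pics/w2.png

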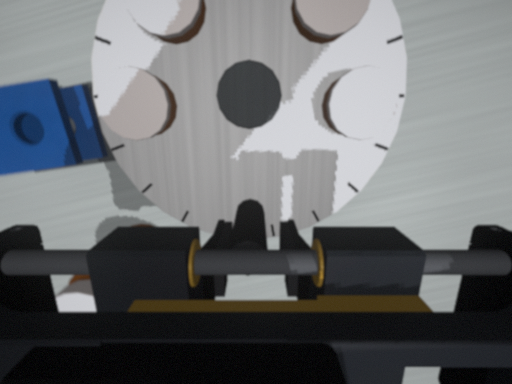

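The post (~248,225) sits between the fingers and is being pushed, so I'll keep orbiting.

Emit:
step_arm(
  linear=[
    [0.5, 9, 0],
    [0.5, 9, 0],
    [0.5, 9, 0],
    [0.5, 9, 0],
    [0.5, 9, 0],
    [0.5, 9, 0],
    [0.5, 9, 0],
    [0.5, 9, 0],
  ],
  delta_rot=[
    [0, 0, -0.106],
    [0, 0, -0.106],
    [0, 0, -0.106],
    [0, 0, -0.106],
    [0, 0, -0.106],
    [0, 0, -0.106],
    [0, 0, -0.106],
    [0, 0, -0.106],
  ],
  grip=[28, 28, 28, 28, 28, 28, 28, 28],
)

```text
time_s: 6.42
tcp_pos: [0.5818, 0.3008, 0.1045]
ee_rot: [[-0.818, -0.576, 0.0], [-0.576, 0.818, -0.0], [-0.0, -0.0, -1.0]]
wrist_force: [0.6, -1.3, 0.5]
gripper_width: 0.32
gripper_force: 0.7
```

Emit:
step_arm(
  linear=[
    [0.5, 9, 0],
    [0.5, 9, 0],
    [0.5, 9, 0],
    [0.5, 9, 0],
    [0.5, 9, 0],
    [0.5, 9, 0],
    [0.5, 9, 0],
    [0.5, 9, 0],
  ],
  delta_rot=[
    [0, 0, -0.106],
    [0, 0, -0.106],
    [0, 0, -0.106],
    [0, 0, -0.106],
    [0, 0, -0.106],
    [0, 0, -0.106],
    [0, 0, -0.106],
    [0, 0, -0.106],
  ],
  grip=[28, 28, 28, 28, 28, 28, 28, 28],
)

```text
time_s: 7.42
tcp_pos: [0.5214, 0.3373, 0.1046]
ee_rot: [[-0.109, -0.994, 0.001], [-0.994, 0.109, 0.002], [-0.002, -0.001, -1.0]]
wrist_force: [-0.0, 0.5, 0.2]
gripper_width: 0.325
gripper_force: 0.0
```

```bash
python3 look.py w3 stand_axis post; python3 -c "
from h import *
c=capture('top')
for l,z in (('post',.12),('lug_eye',.067)):
    for r in landmark_of('top',l)[:1]: print(l,r['score'],atz(c,r['point'],z))"
```

```text
7.425 [0.5214 0.3373 0.1046] 173.8 [ 47.8  27.4  -9.   -0.1 -53.4 -54. ] [-0.   0.5  0.2] 0.32455105223261094
stand_axis 0.85 [260.  92.] [0.5081 0.2489 0.067 ]
post 0.89 [253. 236.] [0.5217 0.3322 0.12  ]
post 0.68 [0.52885238 0.33517823 0.12      ]
lug_eye 0.78 [0.49282536 0.10565387 0.067     ]
```

Run:
```python
from h import *
s=dict(sense());p=np.array(s["tcp_pos"]);p[2]+=.12;s["tcp_pos"]=p
plan([.507,.15,.23],162,4,s)
```

```text
[[46.8, -1.8, -1.4], [46.7, -4.1, -1.3], [46.5, -6.6, -1.4], [46.0, -8.8, -1.3]]
[[0.001, 0.001, 0.05], [-0.0, -0.0, 0.051], [-0.0, -0.0, 0.05], [-0.0, -0.0, 0.05]]
```

Emit:
step_arm(
  linear=[
    [0, 0, 0],
    [0, 0, 0],
    [0, 0, -40],
    [0, 0, -40],
    [0, 0, -40],
  ],
  delta_rot=[
    [0, 0, 0],
    [0, 0, 0],
    [0, 0, 0],
    [0, 0, 0],
    [0, 0, 0],
  ],
  grip=[87, 87, 87, 87, 87],
)

```text
time_s: 8.35
tcp_pos: [0.5219, 0.3363, 0.2258]
ee_rot: [[-0.111, -0.994, 0.001], [-0.994, 0.111, -0.0], [-0.0, -0.001, -1.0]]
wrist_force: [0.6, 0.8, -0.5]
gripper_width: 0.802
gripper_force: 0.0
```

Emit:
step_arm(
  linear=[
    [47, -2, -2],
    [47, -4, -1],
    [46, -7, -1],
    [46, -9, -1],
    [0, 0, 0],
  ],
  delta_rot=[
    [0, 0, 0.05],
    [0, 0, 0.05],
    [0, 0, 0.05],
    [0, 0, 0.05],
    [0, 0, 0],
  ],
  grip=[87, 87, 87, 87, 87],
)

```text
time_s: 8.98
tcp_pos: [0.5086, 0.1466, 0.2302]
ee_rot: [[-0.31, -0.951, 0.001], [-0.951, 0.31, 0.0], [-0.0, -0.001, -1.0]]
wrist_force: [0.8, -0.3, 0.6]
gripper_width: 0.998
gripper_force: 0.0
```

```bash
python3 look.py w4 stand_axis lug_eye fork_hole bottle_mid;python3 -c "
from h import *
plan([.56,-.225,.23],162,7)"
```

```text
8.975 [0.5086 0.1466 0.2302] 161.9 [ 33.7  12.4 -12.3   0.  -65.3 -51.7] [ 0.8 -0.3  0.6] 0.9983535883660417
stand_axis 0.88 [280. 251.] [0.5078 0.2509 0.067 ]
lug_eye 0.96 [255. 136.] [0.4926 0.0978 0.067 ]
fork_hole 0.68 [254. 141.] [0.4956 0.1019 0.082 ]
bottle_mid 0.64 [156. 173.] [0.6262 0.1039 0.0575]
[[48.8, -23.3, -0.1], [48.8, -23.3, -0.1], [48.8, -23.4, -0.0], [48.8, -23.4, -0.1], [48.8, -23.4, -0.1], [48.7, -23.4, -0.1], [48.7, -23.5, -0.1]]
[[-0.0, 0.0, 0.001], [-0.0, 0.0, 0.0], [-0.0, 0.0, 0.001], [-0.0, 0.0, 0.0], [-0.0, 0.0, 0.001], [-0.0, 0.0, 0.001], [-0.0, 0.0, 0.0]]
```

View pics/w4.png

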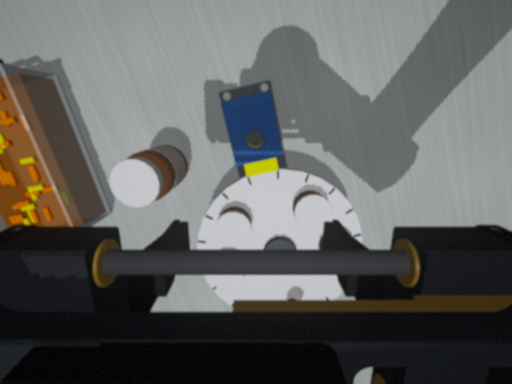

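The yellow lug now sits centred in the fork. I'll take the hole's exact centre (~255,139) from its dark rim and go on to the pin.

```bash
cat > hole.py <<'E'
from h import *
import sys
name,x0,x1,y0,y1,z=sys.argv[1],*map(int,sys.argv[2:6]),float(sys.argv[6])
im=cv2.imread("pics/%s.png"%name);s=sense();c=capture("wrist")
b=im[y0:y1,x0:x1,0].astype(int);print(b[::3,::3])
m=(b<(b.min()+np.median(b))/2).astype(np.uint8)
n,L,st,ce=cv2.connectedComponentsWithStats(m)
k=1+np.argmax(st[1:,4]);p=ce[k]+[x0,y0];print(p,st[k],atz(c,p,z,toolT(s)))
E
python3 hole.py w4 238 274 122 156 .082
```

```text
[[ 98  97  97 100  98  98  98  97  98  98  98  97]
 [ 97  98  97  99  99  98  97  97  97  97  97  98]
 [ 96  97  97  97  96  94  92  94  99  98  99  98]
 [ 97  95  96  94  70  61  63  70  93  97  96  96]
 [ 97  96  97  71  60  58  60  60  71  95  95  97]
 [ 98  98  93  57  61  60  57  60  59  90  95  95]
 [ 98  97  90  52  60  59  59  59  52  91  96  97]
 [ 97  98  95  58  58  60  59  56  59  95  97  98]
 [ 97  98  99  89  57  41  45  57  87  94  98  98]
 [100 101 102 102 100  91  93  94 101  99 103  96]
 [146 146 148 142 146 144 146 142 143 142 143 142]
 [112 110 110 108 110 116 108 116 104 113 105 117]]
[254.45849802 138.95256917] [  8   8  18  18 253] [0.49491794 0.10362013 0.082     ]
```

Emit:
step_arm(
  linear=[
    [49, -23, 0],
    [49, -23, 0],
    [49, -23, 0],
    [49, -23, 0],
    [49, -23, 0],
    [49, -24, 0],
    [49, -24, 0],
    [0, 0, 0],
  ],
  delta_rot=[
    [0, 0, 0],
    [0, 0, 0],
    [0, 0, 0],
    [0, 0, 0],
    [0, 0, 0],
    [0, 0, 0],
    [0, 0, 0],
    [0, 0, 0],
  ],
  grip=[87, 87, 87, 87, 87, 87, 87, 87],
)

```text
time_s: 10.28
tcp_pos: [0.5594, -0.2296, 0.2284]
ee_rot: [[-0.31, -0.951, -0.001], [-0.951, 0.31, -0.0], [0.001, 0.001, -1.0]]
wrist_force: [0.7, 0.2, -0.2]
gripper_width: 1.003
gripper_force: 0.0
```

```bash
python3 look.py w5 long_pin_grip short_pin_grip rack_top flask_mid
```

```text
10.275 [ 0.5594 -0.2296  0.2284] 162.0 [ -7.   19.9  -2.    0.  -68.2 -11.1] [ 0.7  0.2 -0.2] 1.002829328323867
long_pin_grip 0.7 [263. 138.] [ 0.5354 -0.2754  0.098 ]
long_pin_grip 0.17 [182. 160.] [ 0.6265 -0.28    0.098 ]
short_pin_grip 0.81 [259. 218.] [ 0.5666 -0.191   0.098 ]
short_pin_grip 0.35 [263. 172.] [ 0.5466 -0.2403  0.098 ]
rack_top 0.95 [261. 174.] [ 0.5501 -0.2331  0.07  ]
flask_mid 0.68 [340. 192.] [ 0.4632 -0.1791  0.06  ]
flask_mid 0.55 [263. 169.] [ 0.5468 -0.2367  0.06  ]
```

View pics/w5.png

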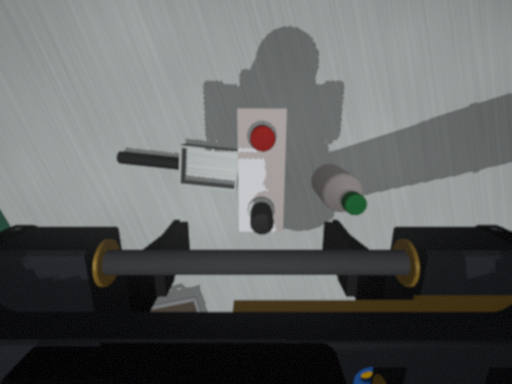

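Run:
```python
from h import *
im=cv2.imread("pics/w5.png").astype(int);s=sense();c=capture("wrist");T=toolT(s)
m=((im[:,:,2]>90)&(im[:,:,1]<70)&(im[:,:,0]<80)).astype(np.uint8);m[:,:230]=0;m[:,300:]=0;m[200:]=0
n,L,st,ce=cv2.connectedComponentsWithStats(m);k=1+np.argmax(st[1:,4]);print(ce[k],st[k])
for z in (.098,.12):print(z,atz(c,ce[k],z,T))
print(ray(c,[256,192],T))
plan([.5355,-.2765,.14],162,4); print(T[:3,:3].T@(np.array([.5355,-.2765,.087])-T[:3,3])*1e3)
```

```text
[262.14777328 137.51619433] [250 125  25  26 494]
0.098 [ 0.53636348 -0.27239243  0.098     ]
0.12 [ 0.53635315 -0.27410444  0.12      ]
(array([ 0.53622518, -0.29530485,  0.39243365]), array([ 0.0806503 ,  0.25637235, -0.96321283]))
[[13.9, 1.8, 22.4], [13.9, 1.7, 22.5], [13.9, 1.7, 22.4], [13.9, 1.7, 22.5]]
[[-0.0, 0.0, 0.001], [-0.0, 0.0, 0.002], [-0.0, 0.0, 0.001], [-0.0, 0.0, 0.001]]
[ 55.61042999   7.04724373 142.60764355]
```

```bash
cat > red.py <<'E'
from h import *
s=sense();T=toolT(s);c=capture("wrist");im=c["img"].astype(int);print(s["time_s"],s["tcp_pos"])
m=((im[:,:,0]>90)&(im[:,:,1]<70)&(im[:,:,2]<80)).astype(np.uint8);m[:,:200]=0;m[:,320:]=0;m[220:]=0
n,L,st,ce=cv2.connectedComponentsWithStats(m);k=1+np.argmax(st[1:,4]);print(ce[k],st[k])
p=atz(c,ce[k],.12,T);print(p)
print(T[:3,:3].T@(p-T[:3,3])*1e3)
# hole, from the logged pose of w4
T2=T.copy();T2[:3,:3]=[[-.31,-.951,.001],[-.951,.31,0],[0,-.001,-1]];T2[:3,3]=[.5086,.1466,.2302]
print("hole",atz(c,[254.46,138.95],.082,T2), "axis",atz(c,[280,251],.067,T2))
E
python3 red.py
```

```text
10.575 [ 0.55910779 -0.2256548   0.22976192]
[261.11704312 133.66529774] [249 121  25  26 487]
[ 0.53622814 -0.27793996  0.12      ]
[ 56.77267284   5.92688989 109.75714972]
hole [0.49419459 0.1001056  0.082     ] axis [0.50784137 0.25088555 0.067     ]
```

Emit:
step_arm(
  linear=[
    [28, 3, 30],
    [29, 3, 30],
    [0, 0, 40],
    [0, 0, 30],
    [0, 0, 12],
    [0, 0, 0],
    [0, 0, 0],
  ],
  delta_rot=[
    [0, 0, 0],
    [0, 0, 0],
    [0, 0, 0],
    [0, 0, 0],
    [0, 0, 0],
    [0, 0, 0],
    [0, 0, 0],
  ],
  grip=[87, 87, 87, 87, 87, 87, 10],
)

```text
time_s: 11.5
tcp_pos: [0.5369, -0.2795, 0.0892]
ee_rot: [[-0.305, -0.952, 0.003], [-0.952, 0.305, -0.001], [0.0, -0.003, -1.0]]
wrist_force: [-0.2, 0.4, -0.8]
gripper_width: 0.947
gripper_force: 0.0
```

Emit:
step_arm(
  linear=[
    [0, 0, 0],
    [0, 0, 0],
    [0, 0, 0],
    [0, 0, 0],
    [0, 0, 0],
    [0, 0, 0],
  ],
  delta_rot=[
    [0, 0, 0],
    [0, 0, 0],
    [0, 0, 0],
    [0, 0, 0],
    [0, 0, 0],
    [0, 0, 0],
  ],
  grip=[10, 10, 10, 10, 10, 10],
)

```text
time_s: 12.25
tcp_pos: [0.5359, -0.2795, 0.0875]
ee_rot: [[-0.306, -0.952, 0.0], [-0.952, 0.306, -0.0], [-0.0, -0.0, -1.0]]
wrist_force: [0.8, -1.0, -1.9]
gripper_width: 0.289
gripper_force: 30.2
```

Emit:
step_arm(
  linear=[
    [0, 0, -20],
    [0, 0, -40],
    [0, 0, -40],
    [0, 0, -40],
    [0, 0, 0],
  ],
  delta_rot=[
    [0, 0, 0],
    [0, 0, 0],
    [0, 0, 0],
    [0, 0, 0],
    [0, 0, 0],
  ],
  grip=[10, 10, 10, 10, 10],
)

```text
time_s: 12.88
tcp_pos: [0.5373, -0.28, 0.2309]
ee_rot: [[-0.306, -0.952, 0.007], [-0.952, 0.306, -0.002], [-0.0, -0.007, -1.0]]
wrist_force: [0.1, -0.3, -3.6]
gripper_width: 0.288
gripper_force: 30.0
```

```bash
python3 -c "
from h import *
plan([.4939,.0985,.228],162,8);print(sense()['gripper_width'],sense()['tcp_pos'],sense()['wrist_force'])"
```

```text
[[-43.4, 19.6, 0.2], [-43.4, 19.7, 0.4], [-43.3, 19.7, 0.4], [-43.4, 19.6, 0.3], [-43.3, 19.8, 0.4], [-43.4, 19.7, 0.4], [-43.3, 19.8, 0.3], [-43.3, 19.7, 0.4]]
[[-0.007, 0.0, 0.0], [-0.0, 0.0, 0.001], [-0.0, 0.0, 0.0], [-0.0, 0.0, 0.001], [-0.0, 0.0, 0.0], [-0.0, 0.0, 0.001], [-0.0, 0.0, -0.0], [-0.0, 0.0, 0.0]]
0.2883833787320101 [ 0.53733796 -0.27999995  0.23094787] [ 0.12965893 -0.29349872 -3.64156525]
```

Emit:
step_arm(
  linear=[
    [-25, 11, 0],
    [-45, 20, 0],
    [-45, 20, 0],
    [-50, 23, 0],
    [-50, 23, 0],
    [-45, 21, 0],
    [-45, 21, 0],
    [-26, 11, 0],
    [-16, 8, 0],
    [0, 0, 0],
  ],
  delta_rot=[
    [0, 0, 0],
    [0, 0, 0],
    [0, 0, 0],
    [0, 0, 0],
    [0, 0, 0],
    [0, 0, 0],
    [0, 0, 0],
    [0, 0, 0],
    [0, 0, 0],
    [0, 0, 0],
  ],
  grip=[10, 10, 10, 10, 10, 10, 10, 10, 10, 10],
)

```text
time_s: 14.12
tcp_pos: [0.4908, 0.0997, 0.2265]
ee_rot: [[-0.305, -0.952, -0.002], [-0.952, 0.305, -0.001], [0.001, 0.002, -1.0]]
wrist_force: [-0.5, -0.3, -1.8]
gripper_width: 0.294
gripper_force: 30.0
```

Emit:
step_arm(
  linear=[
    [0, 0, 20],
    [0, 0, 20],
    [0, 0, 12],
    [0, 0, 0],
    [0, 0, 0],
  ],
  delta_rot=[
    [0, 0, 0],
    [0, 0, 0],
    [0, 0, 0],
    [0, 0, 0],
    [0, 0, 0],
  ],
  grip=[10, 10, 10, 10, 10],
)

```text
time_s: 14.75
tcp_pos: [0.4921, 0.0991, 0.1762]
ee_rot: [[-0.306, -0.952, 0.001], [-0.952, 0.306, 0.0], [-0.001, -0.001, -1.0]]
wrist_force: [-0.1, 0.7, -2.3]
gripper_width: 0.294
gripper_force: 30.0
```

```bash
python3 look.py w6 fork_hole stand_axis
python3 - <<'E'
from h import *
s=sense();T=toolT(s);print(T[:3,3],T[:3,:3].T@(np.array([.4939,.0985,.176])-T[:3,3])*1e3, np.round(T[:3,:3],3))
E
```

```text
14.75 [0.4921 0.0991 0.1762] 162.2 [ 30.   12.4 -20.6   0.  -56.9 -47.8] [-0.1  0.7 -2.3] 0.2939659878454729
fork_hole 0.9 [252. 196.] [0.4964 0.1007 0.082 ]
stand_axis 0.6 [283. 307.] [0.5047 0.246  0.067 ]
[0.49193465 0.09940152 0.17630637] [ 0.25729408 -2.14656781  0.30864347] [[-0.306 -0.952  0.001]
 [-0.952  0.306  0.001]
 [-0.001 -0.001 -1.   ]]
```

View pics/w6.png

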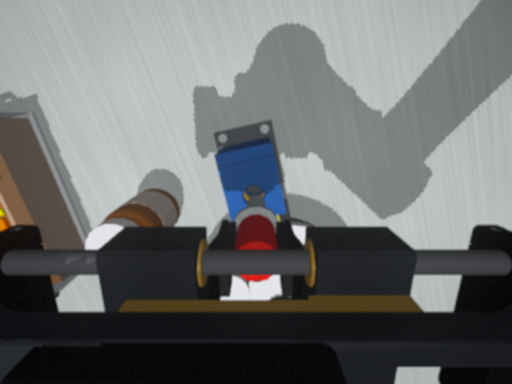

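Run:
```python
from h import *
im=cv2.imread("pics/w6.png")[165:235,215:305]
cv2.imwrite("pics/w6c.png",cv2.convertScaleAbs(cv2.resize(im,(720,560),interpolation=cv2.INTER_CUBIC),alpha=1.6))
s=sense();T=toolT(s);c=capture("wrist");W=np.linalg.inv(T@np.array(c["mount"]))
def proj(p):
    q=W@np.append(p,1);return np.round([c["cx"]+c["fx"]*q[0]/-q[2],c["cy"]-c["fy"]*q[1]/-q[2]],1)
print("hole",proj([.4942,.1001,.082]),"eye",proj([.4942,.1001,.067]))
# expected pin points: head centre at tool x=-1.6mm,z: head 10.5mm above TCP
for h in (-.028,-.06,-.09):
    p=T@np.array([-.0016,0,-.0105-h,1]);print(h,p[:3],proj(p[:3]))
```

```text
hole [253.2 194.7] eye [253.3 190.7]
-0.028 [0.49244956 0.10093607 0.15880809] [254.8 225.1]
-0.06 [0.49249596 0.10095669 0.12680813] [254.9 210.2]
-0.09 [0.49253946 0.10097601 0.09680817] [255.  199.5]
```

View pics/w6c.png

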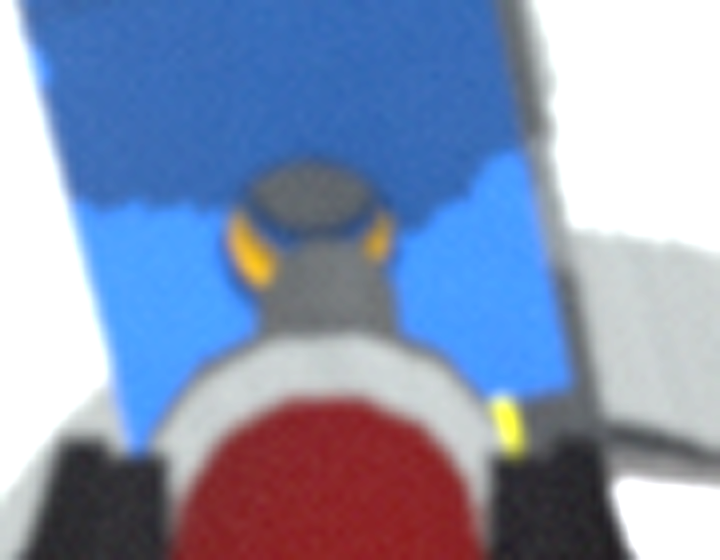

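The pin foot is about 2 px right of the hole centre, which agrees with the computed −2 mm in tool y. I'll correct that and lower the pin.

Emit:
step_arm(
  linear=[
    [0, -2, 0],
    [0, 0, 0],
    [0, 0, 8],
    [0, 0, 8],
    [0, 0, 8],
    [0, 0, 8],
    [0, 0, 0],
  ],
  delta_rot=[
    [0, 0, 0],
    [0, 0, 0],
    [0, 0, 0],
    [0, 0, 0],
    [0, 0, 0],
    [0, 0, 0],
    [0, 0, 0],
  ],
  grip=[10, 10, 10, 10, 10, 10, 10],
)

```text
time_s: 15.82
tcp_pos: [0.4929, 0.0984, 0.1426]
ee_rot: [[-0.306, -0.952, -0.002], [-0.952, 0.306, -0.001], [0.002, 0.001, -1.0]]
wrist_force: [-0.4, -0.9, -1.4]
gripper_width: 0.287
gripper_force: 30.0
```

```bash
python3 look.py w7 fork_hole
python3 - <<'E'
from h import *
s=sense();T=toolT(s);print(s["wrist_force"],s["moment"],T[:3,:3].T@(np.array([.4939,.0985,.0995])-T[:3,3])*1e3)
im=cv2.imread("pics/w7.png")[165:235,215:305]
cv2.imwrite("pics/w7c.png",cv2.convertScaleAbs(cv2.resize(im,(720,560),interpolation=cv2.INTER_CUBIC),alpha=1.6))
E
```

```text
15.825 [0.4929 0.0984 0.1426] 162.2 [ 29.8  14.7 -23.   -0.  -52.4 -47.6] [-0.4 -0.9 -1.4] 0.2872151803919008
fork_hole 0.61 [254. 208.] [0.4949 0.1014 0.082 ]
[-0.01697875 -0.25152728 -1.59975667] [ 0.07044733  0.08496178 -0.01371632] [ 0.07489101 -0.38161999 44.0630773 ]
```

View pics/w7c.png

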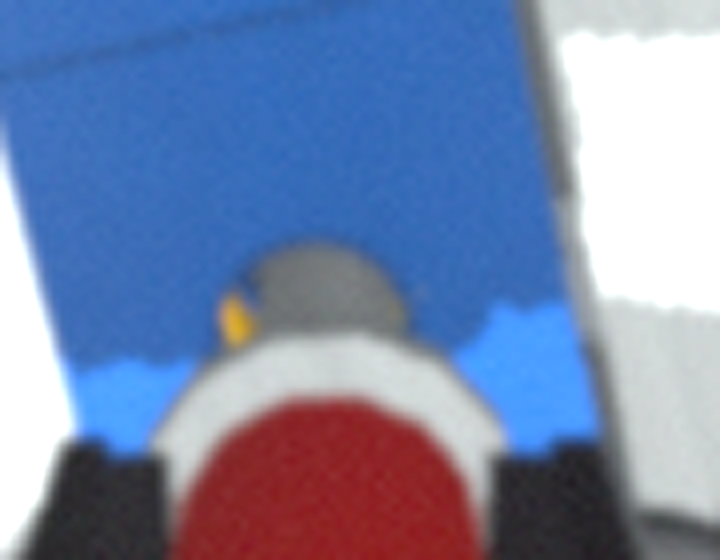

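The pin is in the upper ear with no contact force, but it sits slightly right in the hole. I'll shift −1 mm in tool y and continue down.

Emit:
step_arm(
  linear=[
    [0, -1, 0],
    [0, 0, 8],
    [0, 0, 8],
    [0, 0, 8],
    [0, 0, 8],
    [0, 0, 6],
    [0, 0, 0],
  ],
  delta_rot=[
    [0, 0, 0],
    [0, 0, 0],
    [0, 0, 0],
    [0, 0, 0],
    [0, 0, 0],
    [0, 0, 0],
    [0, 0, 0],
  ],
  grip=[10, 10, 10, 10, 10, 10, 10],
)

```text
time_s: 16.8
tcp_pos: [0.494, 0.0982, 0.1049]
ee_rot: [[-0.306, -0.952, -0.001], [-0.952, 0.306, -0.001], [0.001, 0.001, -1.0]]
wrist_force: [0.4, 0.0, -2.2]
gripper_width: 0.293
gripper_force: 30.0
```

Emit:
step_arm(
  linear=[
    [0, 0, 3],
    [0, 0, 2],
    [0, 0, 0],
  ],
  delta_rot=[
    [0, 0, 0],
    [0, 0, 0],
    [0, 0, 0],
  ],
  grip=[10, 10, 10],
)

```text
time_s: 17.18
tcp_pos: [0.4943, 0.0983, 0.1005]
ee_rot: [[-0.306, -0.952, -0.0], [-0.952, 0.306, -0.0], [0.0, 0.0, -1.0]]
wrist_force: [0.0, -0.0, -1.5]
gripper_width: 0.29
gripper_force: 30.0
```

Emit:
step_arm(
  linear=[
    [0, 0, 1],
    [0, 0, 0],
    [0, 0, 0],
    [0, 0, 0],
    [0, 0, 0],
    [0, 0, 0],
    [0, 0, 0],
  ],
  delta_rot=[
    [0, 0, 0],
    [0, 0, 0],
    [0, 0, 0],
    [0, 0, 0],
    [0, 0, 0],
    [0, 0, 0],
    [0, 0, 0],
  ],
  grip=[10, 10, 50, 50, 87, 87, 87],
)

```text
time_s: 18.05
tcp_pos: [0.4944, 0.0984, 0.0996]
ee_rot: [[-0.306, -0.952, 0.0], [-0.952, 0.306, 0.0], [-0.0, -0.0, -1.0]]
wrist_force: [0.1, -0.1, 0.5]
gripper_width: 0.77
gripper_force: 0.0
```

Emit:
step_arm(
  linear=[
    [0, 0, -20],
    [0, 0, -40],
    [0, 0, -40],
    [-25, 0, -40],
    [-30, 0, 0],
    [0, 0, 0],
    [0, 0, 0],
    [0, 0, 0],
  ],
  delta_rot=[
    [0, 0, 0],
    [0, 0, 0],
    [0, 0, 0],
    [0, 0, 0],
    [0, 0, 0],
    [0, 0, 0],
    [0, 0, 0],
    [0, 0, 0],
  ],
  grip=[87, 87, 87, 87, 87, 87, 87, 87],
)

```text
time_s: 19.05
tcp_pos: [0.5107, 0.1499, 0.2391]
ee_rot: [[-0.307, -0.952, -0.001], [-0.952, 0.307, -0.001], [0.001, 0.001, -1.0]]
wrist_force: [-0.3, 0.7, -0.1]
gripper_width: 1.001
gripper_force: 0.0
```

```bash
python3 look.py w8 long_pin_grip=.11 lug_eye fork_hole; sed -i 's/,\.12,T/,.132,T/' red.py; python3 red.py
```

```text
19.05 [0.5107 0.1499 0.2391] 162.1 [ 33.8  12.3 -11.    0.  -66.8 -51.7] [-0.3  0.7 -0.1] 1.0005669791660485
long_pin_grip 0.61 [259. 139.] [0.491  0.1033 0.11  ]
fork_hole 0.7 [252. 136.] [0.498  0.1001 0.082 ]
19.25 [0.51105347 0.15025245 0.23948468]
[255.63178295 137.77906977] [243 125  26  27 516]
[0.49427902 0.0999849  0.132     ]
[ 52.96670447   0.54204566 107.4960444 ]
hole [0.49419124 0.1001049  0.082     ] axis [0.50783805 0.25088497 0.067     ]
```

View pics/w8.png

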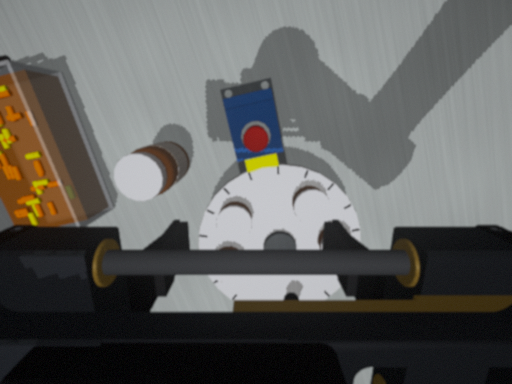

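The red head (~256,138) sits upright on the fork with its collar down, within about 0.2 mm of the measured hole axis, and the robot is clear.

```bash
python3 -c "
from station import *
print(finish_job())"
```

```text
the job is handed in; nothing more can be done
None
```

I turned the carousel six clicks to the lined-up rest, seated the long red-headed pin through the fork (head about 0.2 mm off the measured hole axis), let go, and handed the job in at about 19 s; no verdict was returned.

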